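# Hold a coater chamber's sprung post square to its base plate

### The arm

A 6-joint arm with a two-finger parallel gripper is mounted at the origin on the work surface. World frame = base frame: x ahead of the robot, y to its left, z up, the work surface at z = 0. Lengths are in mm, angles in rad, forces in N, time in s.
With the tool pointing down it reaches from about 200 to 875 mm from the base axis. Payload 3.4 kg.
Tool frame: the origin (TCP) lies at the very end of the fingers, on their centre line; the grasp point (between the pads) lies 19 mm behind it; z points along the fingers, y is the line along which they close (so a half turn about z gives the same grasp; the last joint's range is limited). The gripper opens to 94 mm and grips with 3 to 60 N. Pads are 16 mm wide; open, the fingers measure 119 mm over their backs; the gripper's body (75 mm by 177 mm) begins 78 mm behind the grasp point.
Start: joints at [-1.356, 0.276, 1.505, -0, 1.361, -0.121], TCP at [189.477, -542.922, 205.493] pointing down, gripper open.
Joint ranges: [-2.89, 2.89], [-0.75, 2.08], [0.22, 2.7], [-1.18, 4.32], [0.11, 2.71], [-2.7, 2.7]. Speed limits (rad/s): [2.57, 2.57, 3.14, 3.14, 3.14, 3.14].

### API

Orientations are given as a unit quaternion [w, x, y, z].
In Python, from bench import sensors, grab_frame, camera_model, workorder, cut_out gives the robot as it stands.
- The arm moves only by the tool carry_out, never from a script. Its arguments are lists of equal length, an entry for each row: "fingers": the opening, from 0 (shut) to 1 (fully open); "slide": the shift along the tool's x, y, z in m, a list of three; "twist": the turn, a rotation vector about the tool's x, y, z in rad, a list of three. In form: {"fingers": [fingers, ...], "slide": [[x, y, z], ...], "twist": [[ax, ay, az], ...]}. A call has 1 to 20 rows; each row is the pose to reach, as a shift and turn from the pose commanded when the call began, along the tool's axes at that moment; what a row does not reach only later rows make up. A row lasts 1/12 s, in which the tool goes at most 41.7 mm and 7.16 degrees, less where a joint would pass 70% of its speed; a pose out of reach is approached as far as the arm can. A call with a gripper value outside its range is refused whole. The fingers move at their own pace and stop on an object; the grip force is fixed at half the most. Time passes only in rows, so rows that repeat a pose let the fingers close. It gives the time, the measured TCP pose, the force, the opening and the grip force at its end, in the units of the state.
- sensors.observe(): the state, without advancing time (a new reading comes with each control period).
- grab_frame(name): name is "scene" or "top"; returns the picture (480x640x3 uint8, blue, green, red); there is no depth.
- camera_model(name): a dict with "K" (3x3 intrinsics, pixels), "xyz" and "orientation" of the camera in the world. Camera axes: x right, y down, z forward; pixel columns grow to the right and rows downward; lengths in mm; the calibration is good to about 2 mm. A picture is of the moment at which its call begins. camera_model takes no time and is no camera call.
- workorder.finish_job(): hands the job in; it is judged then, once.
Trained networks look in the newest picture that a camera, given by its name, has taken for a name from the list of things; names that differ only in an ending like _2 or _b are one class to them, and where a whole thing is asked for, a point or a joint stands for the part that bears it (a point fixed in the world has none). Each returns a list of dicts, best first, with "p" (0 to 1); they miss things now and then, are a little off and sometimes report something else, mostly with a low value. They report only what shows in the picture. A call takes as long as a camera call.
- cut_out(camera, label): "pixels" (480x640 bool, what is visible of it) and "point" ([column, row] in pixels, amid what is visible of it).
The state is a dict: "time_s": time; "q": joint angles; "qvel": joint speeds; "tau": joint torques, N m; "tcp_pos": TCP position; "tcp_rot": TCP orientation; "ft_force": force on the tool from outside, world axes, zero at the start; "ft_torque": the same for the moment, N m; "opening": opening from 0.0 (shut) to 1.0 (fully open); "grasp_force": force on a finger pad.
Only numpy, scipy, OpenCV 4.12 (cv2) and the standard library are available. Lean on these libraries where they do the work, as an engineer would, in place of code of your own. Each camera call takes 0.05 s, during which the arm holds its last target. There are 200 camera calls.

### The job

The clamp of the hinged blue post on the aluminium chamber plate is loose, so the post leans forward on its spring. Pick up the steel square by its orange grip, stand it on the plate in front of the post, and press it into the corner until the post comes up against its stop, with the square's foot flat on the plate and its upright leg flat against the post, the whole width of the leg on the post. Finish while still gripping the square and pressing it down and in, so the post stays held upright, and leave the jar, dish and white box alone.

Things in the scene. Friction and masses are not known exactly. Their poses are not given: they have to be found in the camera images.
- plate: fixed aluminium base plate, 240 (x) by 150 (y) by 12 mm thick. Origin: centre of its underside; x along its length to the post (roughly the robot's left), z up. Behind the post its stop, a grey block: x 70 to 100 mm, 50 wide, up to z = 72 mm. Dark cheeks beside the post's foot: x 30 to 70, 26 to 34 mm either side of y = 0, up to z = 42 mm. Clear for x below 30 mm.
- corner (a point): the corner to press into: point on the plate's top, midway along the foot of the post's front face when the post is upright; at x = 50, y = 0, z = 12 mm of the plate. Its axes are those of the plate.
- post: blue post, 20 (x) by 50 mm (y), top 107 mm above the plate's top, black cap on it up to 113 mm. Hinged at the foot, sprung to lean to -x by about 0.25 rad, its top about 25 mm forward. Origin on the hinge line (plate x = 40, z = 26 mm), z along the post, front face at own x = 10 mm looks to -x. About 4 N at 95 mm above the plate brings it upright to a rigid stop; let go, it leans again.
- square: steel L-square, 0.32 to 0.52 kg, standing on its foot. Origin: underside, below the grip; z up, x to the upright leg (at the start roughly the robot's left, within 0.9 rad). Foot x -45 to 55, 36 wide (y), 14 mm high. Leg x 41 to 55, 30 wide, up to z = 95 mm; face x = 55 goes to the post. Orange grip 26 x 26 mm on the origin, z 14 to 62 mm: grip from above, across y.
- square_heel (a point): the square's outer corner, mid width: x = 55, y = 0, z = 0 of the square; axes as the square's. It goes to point corner.
- square_grip (a point): middle of the upper part of the orange grip block, 44 mm above the square's underside; axes as the square's.
- jar: bystander: closed amber jar with a black cap, 54 mm across, 75 mm high, loose on the bench; origin under its centre.
- dish: bystander: small steel dish, 64 mm across, 16 mm high, loose on the bench; origin under its centre.
- junction_box: bystander: white box, 75 (x) by 95 (y) by 32 mm high, loose on the bench; origin under its centre.

How it is judged (in metres and radians):
On the way:
1. the square is lifted off the bench (height (world z) of square above 0.016 m), for 0.1 s.
At the end, for the whole second after the job is handed in: Through the last second: post within 0.03 rad of upright; square gripped, still, upright within 0.035 and turned within 0.06 rad of the plate, heel within 3 mm of the corner in x and z, 12 mm in y, pressing over 3 N on the post and 2 N on the plate (angle between the z axis of post and the z axis of plate, either way round below 0.03 rad and contact force between square and post above 3 N and contact force between square and plate above 2 N and contact force between the fingers and square above 2 N and angle between the z axis of square and the z axis of plate, either way round below 0.035 rad and angle between the x axis of square and the x axis of plate, either way round below 0.06 rad and x of square_heel in the frame of corner between -0.003 and 0.003 m and y of square_heel in the frame of corner between -0.012 and 0.012 m and z of square_heel in the frame of corner between -0.003 and 0.003 m and linear speed of square below 0.02 m/s); the arm keeps its last pose, push and grip.
It fails at once if the jar was disturbed (moved over 30 mm) (distance of jar from where it was at the start of the episode above 0.03 m).
It fails at once if the dish was disturbed (moved over 30 mm) (distance of dish from where it was at the start of the episode above 0.03 m).
It fails at once if the white box was disturbed (moved over 30 mm) (distance of junction_box from where it was at the start of the episode above 0.03 m).
It also fails if it takes over 45 s, if anything falls off the work surface, if the arm or the gripper's body presses on something with over 40 N, if the wrist force passes 120 N, or if a joint passes its speed limit or range.

## Working session

There is one attempt and no reset: what is moved stays moved. The work goes in short steps, Python scripts to look and compute and a tool call to move; the robot and the scene stay as the last step left them, time stands still between calls to the robot, and variables do not carry over. Pictures are saved under pics/ and viewed, at most 10 in all, crops included, and the job is handed in when it is done.

Besides the shell and the picture viewer there is one more tool, called as name(argument=value, ...), one argument or row to a line, values as JSON. carry_out: Moves the arm, as the interface text tells. Its arguments: {"type":"object","properties":{"fingers":{"type":"array"},"slide":{"type":"array"},"twist":{"type":"array"}},"required":["fingers","slide","twist"]}

```bash
mkdir -p pics; python3 - <<'E'
from bench import *
import cv2,numpy as np
for n in("scene","top"):
    im=grab_frame(n); cv2.imwrite(f"pics/{n}0.png",im)
    m=camera_model(n); print(n,{k:np.round(v,3).tolist() for k,v in m.items() if k in("K","xyz","orientation")})
    for l in("square","plate","post"):
        for d in cut_out(n,l)[:1]:
            print(l,d["p"],d["point"],d["pixels"].sum()); np.save(f"{n}_{l}.npy",d["pixels"])
print(sensors.observe())
E
```

```text
scene {'K': [[474.623, 0.0, 314.08], [0.0, 474.623, 240.34], [0.0, 0.0, 1.0]], 'xyz': [1014.288, -554.103, 827.575], 'orientation': [-0.358, 0.872, 0.307, -0.133]}
square 0.73 [292.2, 330.5] 1466
plate 0.72 [328.1, 266.4] 4675
post 0.56 [341.2, 224.1] 664
top {'K': [[437.6, 0.0, 319.215], [0.0, 437.6, 240.114], [0.0, 0.0, 1.0]], 'xyz': [427.698, 15.057, 1037.914], 'orientation': [0.037, -0.705, 0.707, -0.036]}
square 0.91 [400.0, 200.4] 776
plate 0.94 [308.2, 227.5] 5930
post 0.96 [285.6, 222.8] 402
{'time_s': 0.4, 'q': array([-1.35600792e+00,  2.75995161e-01,  1.50507368e+00, -1.92281055e-05,
        1.36071444e+00, -1.20993601e-01]), 'qvel': array([ 0.00177769, -0.00071245, -0.0033566 ,  0.00069267,  0.00084044,
       -0.000984  ]), 'tau': array([-1.16086543e-03, -4.04008019e+01, -2.37166733e+01,  7.01815006e-02,
        2.76580959e-02, -4.74682838e-05]), 'tcp_pos': array([ 189.44594552, -542.83439319,  205.36935978]), 'tcp_rot': array([-9.47698165e-05,  9.85939040e-01,  1.67105358e-01, -1.38605544e-05]), 'ft_force': array([-0.07984969,  0.05461879, -0.05593122]), 'ft_torque': array([-0.01675797, -0.02305726,  0.00339805]), 'grasp_force': 0.0, 'opening': 0.999275188668498}
```

```bash
python3 - <<'E'
import cv2
a=cv2.imread("pics/scene0.png")[130:400,190:510]; b=cv2.imread("pics/top0.png")[130:330,210:480]
cv2.imwrite("pics/a.png",cv2.resize(a,(711,600),interpolation=cv2.INTER_CUBIC)); cv2.imwrite("pics/b.png",cv2.resize(b,(800,593),interpolation=cv2.INTER_CUBIC))
E
```

```text
(no output)
```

View pics/a.png

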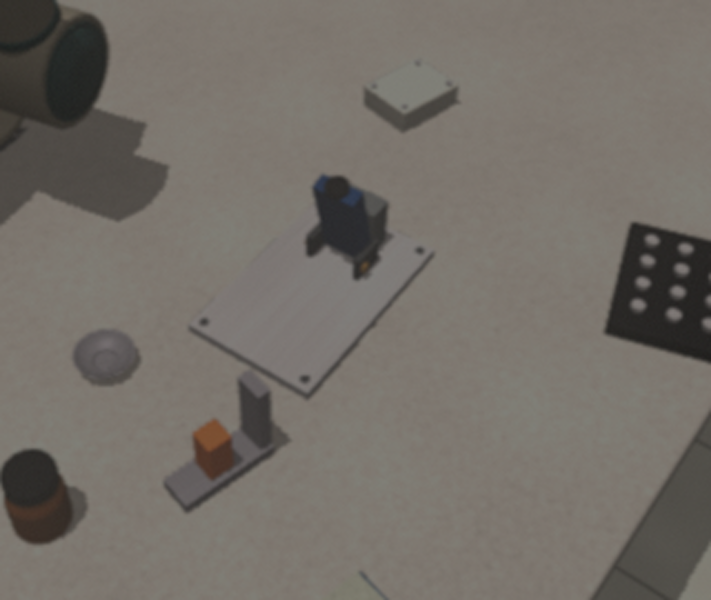

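View pics/b.png

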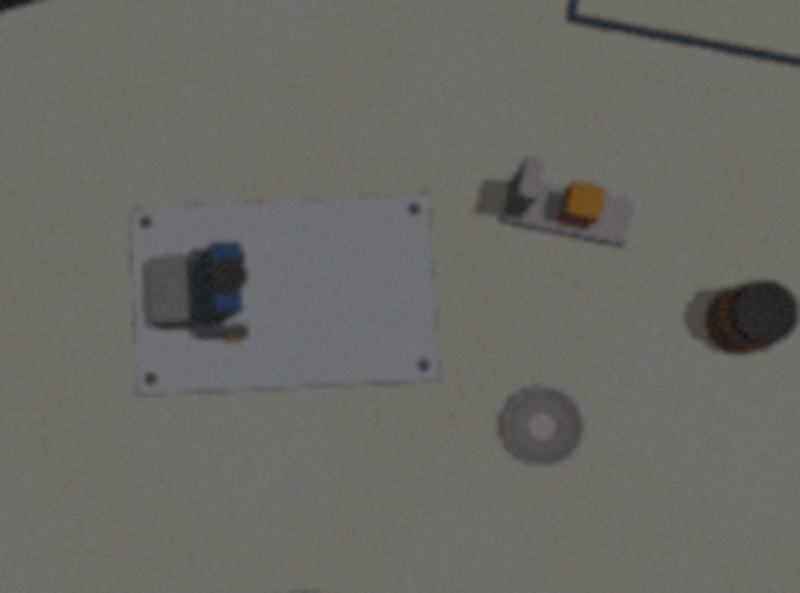

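The scene view shows the plate with the leaning post in the middle, and the square in front of it (grip at about 286,330). In the top view the square is at about (400,200), the plate's centre at (308,228), the dish at (392,273) and the jar at (465,236). Next I fit the silhouettes.

```bash
cat > h.py <<'E'
import numpy as np,cv2
from scipy.optimize import minimize
from scipy.spatial.transform import Rotation as R
from bench import *
def proj(n,P):
    m=camera_model(n); q=np.array(m["orientation"]); Rw=R.from_quat(q[[1,2,3,0]]).as_matrix()
    c=(P-np.array(m["xyz"]))@Rw; p=c@np.array(m["K"]).T; return p[:,:2]/p[:,2:]
def box(x0,x1,y0,y1,z0,z1): return np.array([[x,y,z] for x in(x0,x1) for y in(y0,y1) for z in(z0,z1)],float)
SQ=[box(-45,55,-18,18,0,14),box(41,55,-15,15,14,95),box(-13,13,-13,13,14,62)]
PL=[box(-120,120,-75,75,0,12)]
S=4
def render(n,parts,p,z=0):
    im=np.zeros((480*S,640*S),np.uint8); Rz=R.from_euler("z",p[2]).as_matrix()
    for b in parts:
        uv=(proj(n,b@Rz.T+[p[0],p[1],z])+.5)*S-.5
        cv2.fillConvexPoly(im,cv2.convexHull(np.round(uv*16).astype(np.int32)),1,shift=4)
    return im
def fit(masks,parts,p0,z=0):
    M={n:cv2.resize(m.astype(np.uint8),None,fx=S,fy=S,interpolation=cv2.INTER_NEAREST) for n,m in masks.items()}
    def cost(p):
        c=0
        for n,m in M.items():
            r=render(n,parts,p,z); c+=1-(r&m).sum()/max(1,(r|m).sum())
        return c
    s=minimize(cost,p0,method="Nelder-Mead",options=dict(initial_simplex=np.array([p0]+[np.array(p0)+d for d in np.diag([12,12,.15])]),xatol=.02,fatol=1e-5))
    return np.round(s.x,4),round(s.fun,4)
def ray(n,uv,z):
    m=camera_model(n); q=np.array(m["orientation"]); d=R.from_quat(q[[1,2,3,0]]).apply(np.linalg.inv(m["K"])@[*uv,1]); o=np.array(m["xyz"]); return o+d*(z-o[2])/d[2]
def hull(m):
    o=np.zeros(m.shape,np.uint8); cv2.fillConvexPoly(o,cv2.convexHull(np.argwhere(m)[:,::-1].astype(np.int32)),1); return o
E
python3 - <<'E'
from h import *
L=lambda n,l:np.load(f"{n}_{l}.npy")
for l,parts,h in(("square",SQ,10),("plate",PL,12)):
    p=ray("top",np.argwhere(L("top",l)).mean(0)[::-1],h)
    p0=[p[0],p[1],1.5]; print(l,p0)
    k=hull if l=="plate" else (lambda m:m)
    for ns in(["top"],["scene"],["top","scene"]):
        print(ns,fit({n:k(L(n,l)) for n in ns},parts,p0))
for l in("jar","dish"):
    d=cut_out("top",l)[0]; print(l,d["p"],ray("top",d["point"],20))
E
```

```text
square [np.float64(629.2315247793305), np.float64(-175.52818475483193), 1.5]
['top'] (array([ 625.4644, -182.3098,    1.3789]), np.float64(0.0771))
['scene'] (array([ 628.8085, -182.4786,    1.3579]), np.float64(0.0468))
['top', 'scene'] (array([ 627.3577, -182.2779,    1.3408]), np.float64(0.1886))
plate [np.float64(557.9014633637564), np.float64(46.38356785720332), 1.5]
['top'] (array([559.3416,  50.3779,   1.6103]), np.float64(0.0187))
['scene'] (array([562.3963,  52.855 ,   1.6141]), np.float64(0.0747))
['top', 'scene'] (array([560.6399,  51.4151,   1.6137]), np.float64(0.1136))
jar 0.63 [ 540.155831   -317.05830364   20.        ]
dish 0.67 [ 455.64708693 -150.84591239   20.        ]
```

```bash
cat >> h.py <<'E'
def goal(xyz,yaw):
    s=sensors.observe(); T=R.from_quat(np.array(s["tcp_rot"])[[1,2,3,0]])
    G=R.from_euler("z",yaw)*R.from_euler("x",np.pi)
    print("tcp",np.round(s["tcp_pos"],1),"slide",np.round(T.inv().apply(np.array(xyz)-s["tcp_pos"])/1000,4),"twist",np.round((T.inv()*G).as_rotvec(),4),"F",np.round(s["ft_force"],1),"t",s["time_s"])
E
python3 -c "
from h import *
goal([627,-182.3,130],1.375)"
```

```text
tcp [ 189.5 -542.9  205.5] slide [ 0.5319 -0.1963  0.0755] twist [ 0.      0.     -1.0392] F [1.3 0.2 0.4] t 0.5
```

carry_out(
  fingers=[1,1,1,1,1,1,1,1,1,1,1,1,1,1,1,1,1,1],
  slide=[
    [0.038,-0.014,0.005],
    [0.076,-0.028,0.011],
    [0.114,-0.042,0.016],
    [0.152,-0.056,0.022],
    [0.19,-0.07,0.027],
    [0.228,-0.084,0.032],
    [0.266,-0.098,0.038],
    [0.304,-0.112,0.043],
    [0.342,-0.126,0.049],
    [0.38,-0.14,0.054],
    [0.418,-0.154,0.059],
    [0.456,-0.168,0.065],
    [0.494,-0.182,0.07],
    [0.532,-0.196,0.0755],
    [0.532,-0.196,0.0755],
    [0.532,-0.196,0.0755],
    [0.532,-0.196,0.0755],
    [0.532,-0.196,0.0755],
  ],
  twist=[
    [0,0,-0.08],
    [0,0,-0.16],
    [0,0,-0.24],
    [0,0,-0.32],
    [0,0,-0.4],
    [0,0,-0.48],
    [0,0,-0.56],
    [0,0,-0.64],
    [0,0,-0.72],
    [0,0,-0.8],
    [0,0,-0.88],
    [0,0,-0.96],
    [0,0,-1.039],
    [0,0,-1.039],
    [0,0,-1.039],
    [0,0,-1.039],
    [0,0,-1.039],
    [0,0,-1.039],
  ],
)

```text
time_s: 2.0
tcp_pos: [626.3, -183.5, 130.2]
tcp_rot: [0.0, 0.773, 0.634, -0.0]
ft_force: [-0.5, -0.6, 0.6]
opening: 0.999
grasp_force: 0.0
```

```bash
python3 - <<'E'
from h import *
goal([627,-182.3,27],1.375)
for n in("scene","top"):
    im=grab_frame(n); cv2.imwrite(f"pics/{n}1.png",im)
a=cv2.imread("pics/scene1.png")[230:400,200:400]
cv2.imwrite("pics/a1.png",cv2.resize(a,None,fx=3.5,fy=3.5,interpolation=cv2.INTER_CUBIC))
E
```

```text
tcp [ 626.3 -183.5  130.2] slide [0.0014 0.0005 0.1032] twist [-0.0004  0.0006 -0.0013] F [-0.5 -0.6  0.6] t 2.0
```

View pics/a1.png

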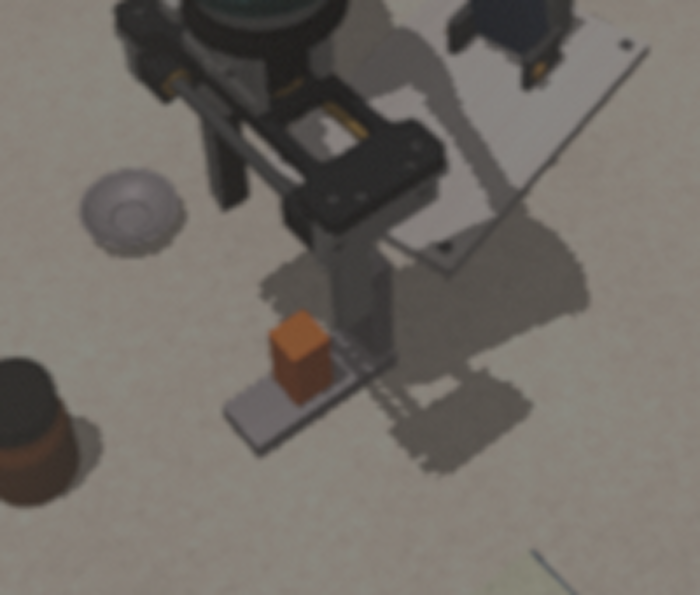

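The gripper is above the square with nothing in the way (the grip shows at about (286,333), and the dish is clear), so I go down and close.

carry_out(
  fingers=[1,1,1,1,1,0,0,0,0,0,0,0,0,0,0,0],
  slide=[
    [0.001,0,0.025],
    [0.001,0,0.05],
    [0.001,0,0.075],
    [0.001,0,0.103],
    [0.001,0,0.103],
    [0.001,0,0.103],
    [0.001,0,0.103],
    [0.001,0,0.103],
    [0.001,0,0.103],
    [0.001,0,0.103],
    [0.001,0,0.103],
    [0.001,0,0.103],
    [0.001,0,0.103],
    [0.001,0,0.103],
    [0.001,0,0.103],
    [0.001,0,0.103],
  ],
  twist=[
    [0,0,0],
    [0,0,0],
    [0,0,0],
    [0,0,0],
    [0,0,0],
    [0,0,0],
    [0,0,0],
    [0,0,0],
    [0,0,0],
    [0,0,0],
    [0,0,0],
    [0,0,0],
    [0,0,0],
    [0,0,0],
    [0,0,0],
    [0,0,0],
  ],
)

```text
time_s: 3.43
tcp_pos: [627.2, -181.6, 26.9]
tcp_rot: [-0.0, 0.773, 0.635, -0.0]
ft_force: [-0.7, 0.2, 1.6]
opening: 0.278
grasp_force: 30.0
```

carry_out(
  fingers=[0,0,0,0],
  slide=[
    [0,0,-0.02],
    [0,0,-0.04],
    [0,0,-0.06],
    [0,0,-0.06],
  ],
  twist=[
    [0,0,0],
    [0,0,0],
    [0,0,0],
    [0,0,0],
  ],
)

```text
time_s: 3.77
tcp_pos: [629.6, -182.4, 90.2]
tcp_rot: [0.003, 0.773, 0.635, 0.002]
ft_force: [0.9, 0.2, -2.9]
opening: 0.276
grasp_force: 30.0
```

```bash
python3 -c "
from h import *
goal([562.7,1.2,54],1.611)"
```

```text
tcp [ 629.6 -182.4   90.2] slide [ 0.1671 -0.1016  0.0354] twist [ 0.0061  0.0021 -0.2361] F [ 0.9  0.2 -2.9] t 3.7667
```

carry_out(
  fingers=[0,0,0,0,0,0,0,0,0,0,0,0],
  slide=[
    [0.02,-0.012,0],
    [0.045,-0.026,0],
    [0.07,-0.041,0],
    [0.095,-0.056,0],
    [0.12,-0.071,0],
    [0.145,-0.086,0.005],
    [0.16,-0.095,0.015],
    [0.167,-0.099,0.025],
    [0.167,-0.099,0.033],
    [0.167,-0.099,0.033],
    [0.167,-0.099,0.033],
    [0.167,-0.099,0.033],
  ],
  twist=[
    [0,0,-0.03],
    [0,0,-0.06],
    [0,0,-0.1],
    [0,0,-0.14],
    [0,0,-0.18],
    [0,0,-0.22],
    [0,0,-0.236],
    [0,0,-0.236],
    [0,0,-0.236],
    [0,0,-0.236],
    [0,0,-0.236],
    [0,0,-0.236],
  ],
)

```text
time_s: 4.77
tcp_pos: [563.5, 0.6, 53.8]
tcp_rot: [0.0, 0.693, 0.721, -0.0]
ft_force: [0.5, 0.4, -3.5]
opening: 0.272
grasp_force: 30.0
```

```bash
python3 - <<'E'
from h import *
goal([562.7,1.2,42],1.611)
for n in("scene","top"):
    im=grab_frame(n); cv2.imwrite(f"pics/{n}2.png",im)
    for l in ("square","plate"):
        for d in cut_out(n,l)[:1]: print(n,l,d["p"],d["point"],d["pixels"].sum()); np.save(f"{n}2_{l}.npy",d["pixels"])
a=cv2.imread("pics/scene2.png")[150:330,240:440]
b=cv2.imread("pics/top2.png")[150:300,240:390]
o=np.hstack([cv2.resize(a,(440,396),interpolation=cv2.INTER_CUBIC),cv2.resize(b,(360,396),interpolation=cv2.INTER_CUBIC)])
cv2.imwrite("pics/a2.png",cv2.convertScaleAbs(o,alpha=1.5))
E
```

```text
tcp [563.5   0.6  53.8] slide [ 0.0007 -0.0008  0.0118] twist [ 0.0004  0.0005 -0.0011] F [ 0.5  0.4 -3.5] t 4.7667
scene square 0.89 [315.4, 262.8] 663
scene plate 0.72 [334.6, 272.9] 3331
top square 0.53 [305.2, 225.5] 161
top plate 0.84 [274.1, 236.0] 2458
```

View pics/a2.png

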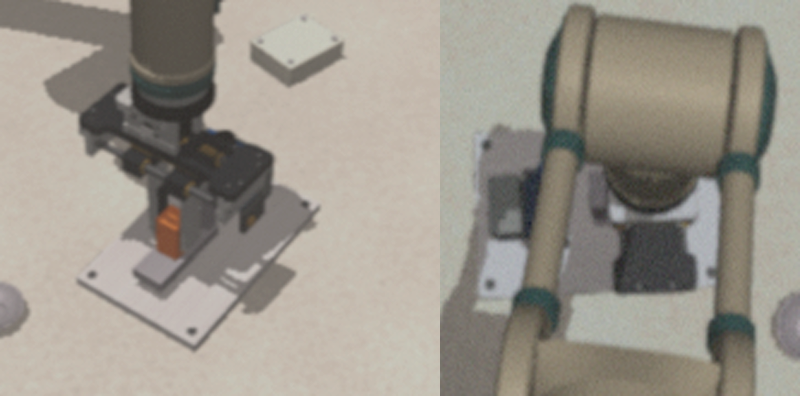

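The square is held above the plate in front of the post, aligned and clear of the cheeks. Lowering slowly.

carry_out(
  fingers=[0,0,0,0,0,0,0,0,0],
  slide=[
    [0,0,0.003],
    [0,0,0.006],
    [0,0,0.009],
    [0,0,0.011],
    [0,0,0.012],
    [0,0,0.013],
    [0,0,0.014],
    [0,0,0.014],
    [0,0,0.014],
  ],
  twist=[
    [0,0,0],
    [0,0,0],
    [0,0,0],
    [0,0,0],
    [0,0,0],
    [0,0,0],
    [0,0,0],
    [0,0,0],
    [0,0,0],
  ],
)

```text
time_s: 5.82
tcp_pos: [562.8, 1.5, 39.9]
tcp_rot: [0.0, 0.693, 0.721, -0.0]
ft_force: [0.7, 0.2, -4.2]
opening: 0.274
grasp_force: 30.0
```

carry_out(
  fingers=[0,0,0,0,0,0,0],
  slide=[
    [0,0,0.0005],
    [0,0,0.001],
    [0,0,0.0015],
    [0,0,0.002],
    [0,0,0.0025],
    [0,0,0.0025],
    [0,0,0.0025],
  ],
  twist=[
    [0,0,0],
    [0,0,0],
    [0,0,0],
    [0,0,0],
    [0,0,0],
    [0,0,0],
    [0,0,0],
  ],
)

```text
time_s: 6.4
tcp_pos: [562.9, 1.5, 38.8]
tcp_rot: [0.0, 0.693, 0.721, 0.0]
ft_force: [-1.6, -1.0, 6.3]
opening: 0.275
grasp_force: 30.0
```

carry_out(
  fingers=[0,0,0,0,0,0,0,0,0,0,0,0],
  slide=[
    [0.004,0,0],
    [0.008,0,0],
    [0.012,0,0],
    [0.016,0,0],
    [0.02,0,0],
    [0.024,0,0.0002],
    [0.028,0,0.0004],
    [0.032,0,0.0006],
    [0.036,0,0.0008],
    [0.04,0,0.001],
    [0.04,0,0.001],
    [0.04,0,0.001],
  ],
  twist=[
    [0,0,0],
    [0,0,0],
    [0,0,0],
    [0,0,0],
    [0,0,0],
    [0,0,0],
    [0,0,0],
    [0,0,0],
    [0,0,0],
    [0,0,0],
    [0,0,0],
    [0,0,0],
  ],
)

```text
time_s: 7.4
tcp_pos: [564.3, 39.2, 38.9]
tcp_rot: [0.004, 0.692, 0.722, 0.001]
ft_force: [-0.0, -7.3, 9.3]
opening: 0.274
grasp_force: 30.0
```

```bash
python3 - <<'E'
from h import *
s=sensors.observe(); print(s["ft_torque"]); goal([560.9,46.2,37],1.611)
im=grab_frame("scene"); a=im[170:310,260:400]
cv2.imwrite("pics/a3.png",cv2.convertScaleAbs(cv2.resize(a,(600,600),interpolation=cv2.INTER_CUBIC),alpha=1.6))
E
```

```text
[-1.06787922  0.00716932  0.11577266]
tcp [564.3  39.2  38.9] slide [ 0.0072 -0.0031  0.0019] twist [0.0065 0.0047 0.0017] F [-0.  -7.3  9.3] t 7.4
```

View pics/a3.png

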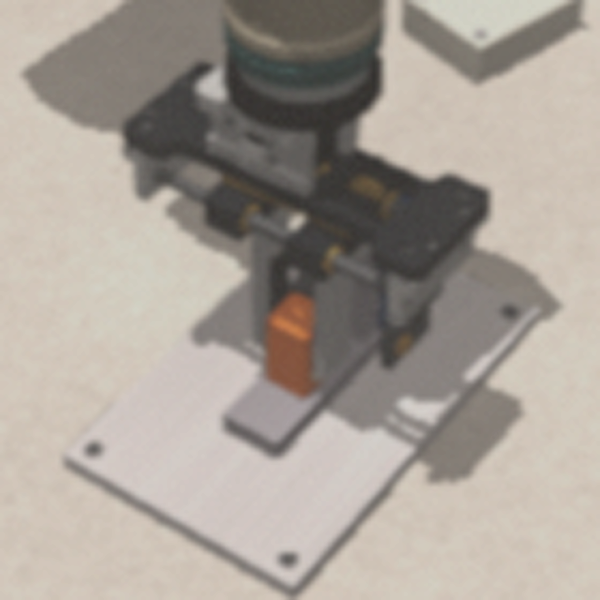

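The foot is flat on the plate and its front end is entering between the cheeks, about 7 mm short. I push on slowly with a bit more downward press.

carry_out(
  fingers=[0,0,0,0,0,0,0,0,0,0],
  slide=[
    [0,0,0],
    [0,0,0],
    [0.001,0,0.0002],
    [0.002,0,0.0004],
    [0.003,0,0.0006],
    [0.004,0,0.0008],
    [0.005,0,0.001],
    [0.005,0,0.001],
    [0.005,0,0.001],
    [0.005,0,0.001],
  ],
  twist=[
    [0,0,0],
    [0,0,0],
    [0,0,0],
    [0,0,0],
    [0,0,0],
    [0,0,0],
    [0,0,0],
    [0,0,0],
    [0,0,0],
    [0,0,0],
  ],
)

```text
time_s: 8.28
tcp_pos: [564.5, 41.9, 38.9]
tcp_rot: [0.006, 0.692, 0.722, -0.0]
ft_force: [0.7, -12.8, 14.6]
opening: 0.273
grasp_force: 30.0
```

```bash
python3 - <<'E'
from h import *
s=sensors.observe(); print(s["ft_torque"]); goal([560.9,46.2,37],1.611)
E
```

```text
[-2.0719867   0.22663806  0.18040603]
tcp [564.5  41.9  38.9] slide [ 0.0044 -0.0035  0.0018] twist [0.0074 0.0085 0.0031] F [  0.7 -12.8  14.6] t 8.2833
```

carry_out(
  fingers=[0,0,0,0,0,0,0,0],
  slide=[
    [0.001,0,0],
    [0.002,0,0],
    [0.003,0,0],
    [0.004,0,0],
    [0.004,0,0],
    [0.004,0,0],
    [0.004,0,0],
    [0.004,0,0],
  ],
  twist=[
    [0,0,0],
    [0,0,0],
    [0,0,0],
    [0,0,0],
    [0,0,0],
    [0,0,0],
    [0,0,0],
    [0,0,0],
  ],
)

```text
time_s: 8.95
tcp_pos: [564.7, 45.8, 38.9]
tcp_rot: [0.006, 0.692, 0.722, -0.0]
ft_force: [0.1, -13.2, 14.7]
opening: 0.278
grasp_force: 30.0
```

```bash
python3 - <<'E'
from h import *
s=sensors.observe(); print(s["ft_torque"]); goal([560.9,46.2,37],1.611)
im=grab_frame("scene"); cv2.imwrite("pics/scene4.png",im); t=grab_frame("top"); cv2.imwrite("pics/top4.png",t)
a=cv2.resize(im[190:290,290:390],(400,400),interpolation=cv2.INTER_CUBIC);b=cv2.resize(t[180:280,240:340],(400,400),interpolation=cv2.INTER_CUBIC)
cv2.imwrite("pics/a4.png",cv2.convertScaleAbs(np.hstack([a,b]),alpha=1.8))
E
```

```text
[-2.05637808  0.17180417  0.1161692 ]
tcp [564.7  45.8  38.9] slide [ 0.0005 -0.0038  0.0019] twist [0.008  0.0086 0.0029] F [  0.1 -13.2  14.7] t 8.95
```

View pics/a4.png

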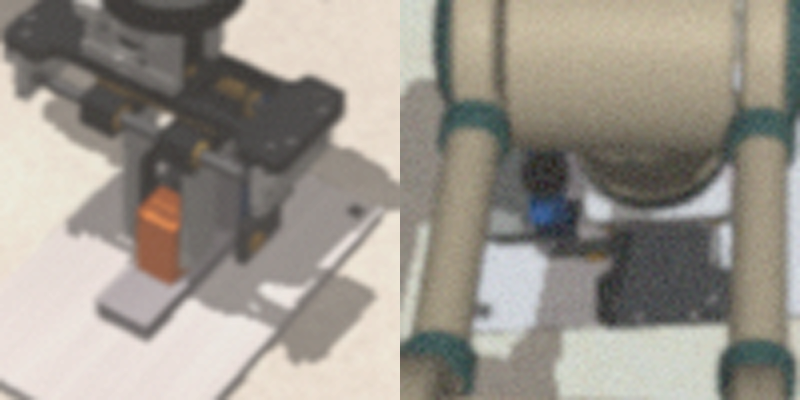

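The foot is flat, the post is coming up, and the tool moved the full 4 mm with no rise in force, so it is not at the stop yet. Continuing.

carry_out(
  fingers=[0,0,0,0,0,0,0,0],
  slide=[
    [0.001,0,0],
    [0.002,0,0],
    [0.003,0,0],
    [0.003,0,0],
    [0.003,0,0],
    [0.003,0,0],
    [0.003,0,0],
    [0.003,0,0],
  ],
  twist=[
    [0,0,0],
    [0,0,0],
    [0,0,0],
    [0,0,0],
    [0,0,0],
    [0,0,0],
    [0,0,0],
    [0,0,0],
  ],
)

```text
time_s: 9.72
tcp_pos: [564.7, 47.6, 38.8]
tcp_rot: [0.007, 0.691, 0.722, -0.001]
ft_force: [-0.6, -16.5, 13.4]
opening: 0.274
grasp_force: 30.0
```

carry_out(
  fingers=[0,0,0,0,0,0,0,0],
  slide=[
    [0.001,0,0.0003],
    [0.002,0,0.0005],
    [0.003,0,0.0005],
    [0.003,0,0.0005],
    [0.003,0,0.0005],
    [0.003,0,0.0005],
    [0.003,0,0.0005],
    [0.003,0,0.0005],
  ],
  twist=[
    [0,0,0],
    [0,0,0],
    [0,0,0],
    [0,0,0],
    [0,0,0],
    [0,0,0],
    [0,0,0],
    [0,0,0],
  ],
)

```text
time_s: 10.38
tcp_pos: [564.7, 48.3, 38.6]
tcp_rot: [0.008, 0.691, 0.723, -0.002]
ft_force: [-0.2, -23.0, 15.6]
opening: 0.269
grasp_force: 30.0
```

```bash
python3 - <<'E'
from h import *
s=sensors.observe(); print(s["ft_torque"],s["qvel"].round(3)); goal([561,47,37],1.611)
im=grab_frame("scene"); cv2.imwrite("pics/scene5.png",im); t=grab_frame("top"); cv2.imwrite("pics/top5.png",t)
a=cv2.resize(im[190:290,290:390],(400,400),interpolation=cv2.INTER_CUBIC);b=cv2.resize(t[200:260,245:305],(400,400),interpolation=cv2.INTER_CUBIC)
cv2.imwrite("pics/a5.png",cv2.convertScaleAbs(np.hstack([a,b]),alpha=1.8))
for l in ("post","plate","square"):
    for d in cut_out("top",l)[:1]: print(l,d["p"],d["point"],d["pixels"].sum())
for x in (50,50,40):pass
P=lambda v:proj("top",(R.from_euler("z",1.611).as_matrix()@np.array(v,float).T).T+[560,50.8,0])
print("post top edge upright",P([[50,-25,119],[70,-25,119],[50,25,119]]),"leaning",P([[25,-25,117]]))
E
```

```text
[-3.81907516  0.19450587  0.04452974] [ 0.     0.001 -0.     0.     0.002 -0.   ]
tcp [564.7  48.3  38.6] slide [-0.0011 -0.0038  0.0016] twist [0.008  0.0147 0.0049] F [ -0.2 -23.   15.6] t 10.3833
post 0.79 [276.9, 228.3] 221
plate 0.78 [334.7, 237.1] 2362
square 0.39 [463.6, 236.0] 601
post top edge upright [[279.32432185 211.94800516]
 [269.92204089 212.34770705]
 [280.10985819 235.29768884]] leaning [[291.13847322 211.60599374]]
```

View pics/a5.png

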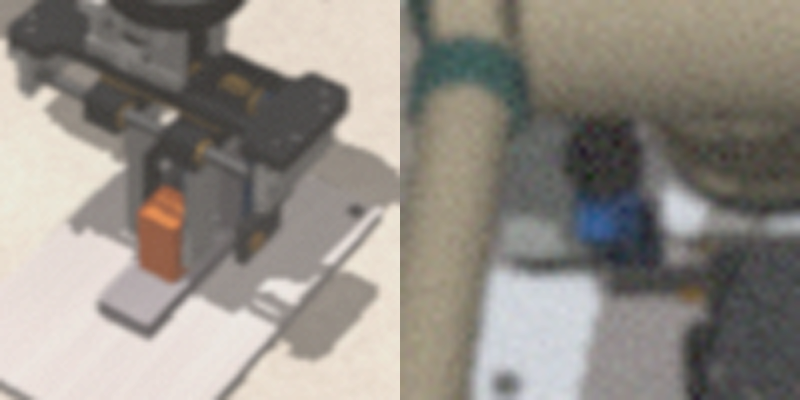

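The post's top face spans about columns 272–281 in the top view (upright predicts 270–279, leaning would reach 291), and the push has gone stiff, so the post is on its stop. I ease off slightly, correct the small tool tilt and check that it stays still.

carry_out(
  fingers=[0,0,0,0,0,0,0,0],
  slide=[
    [-0.0005,0,0],
    [-0.001,0,0],
    [-0.001,0,0],
    [-0.001,0,0],
    [-0.001,0,0],
    [-0.001,0,0],
    [-0.001,0,0],
    [-0.001,0,0],
  ],
  twist=[
    [0,0.005,0],
    [0,0.01,0],
    [0,0.01,0],
    [0,0.01,0],
    [0,0.01,0],
    [0,0.01,0],
    [0,0.01,0],
    [0,0.01,0],
  ],
)

```text
time_s: 11.3
tcp_pos: [564.7, 48.8, 38.6]
tcp_rot: [0.004, 0.691, 0.723, 0.002]
ft_force: [-0.0, -17.8, 15.1]
opening: 0.275
grasp_force: 30.0
```

```bash
python3 - <<'E'
from h import *
s=sensors.observe(); print(s["ft_torque"]); goal([561,47,37],1.611)
d=cut_out("scene","square")[:1]
im=grab_frame("scene"); cv2.imwrite("pics/scene6.png",im)
for d in cut_out("scene","square")[:1]:
    m=d["pixels"]; ys,xs=np.where(m); print(d["p"],m.sum(),"bottom",ys.max(),"left",xs.min())
    c,sn=np.cos(1.611),np.sin(1.611)
    for zt in(12,14):
        print(zt,proj("scene",np.array([[564.5-c*45+sn*18*k,47.5-sn*45-c*18*k,zt] for k in(-1,1)])).round(1).tolist())
    q=cv2.resize(im[200:290,295:385],(600,600),interpolation=cv2.INTER_CUBIC); cv2.imwrite("pics/a6.png",cv2.convertScaleAbs(q,alpha=1.7))
    cnt=np.array([[x,y] for y,x in np.argwhere(m)]); print("lowest",cnt[cnt[:,1]==ys.max()].mean(0),"leftmost",cnt[cnt[:,0]==xs.min()].mean(0))
E
```

```text
[-3.44477503  0.285236    0.12288303]
tcp [564.7  48.8  38.6] slide [-0.0016 -0.0038  0.0015] twist [0.0082 0.0023 0.0045] F [ -0.  -17.8  15.1] t 11.3
0.59 637 bottom 274 left 315
12 [[313.6, 267.6], [326.4, 274.6]]
14 [[313.6, 267.0], [326.4, 274.0]]
lowest [326. 274.] leftmost [315. 266.]
```

View pics/a6.png

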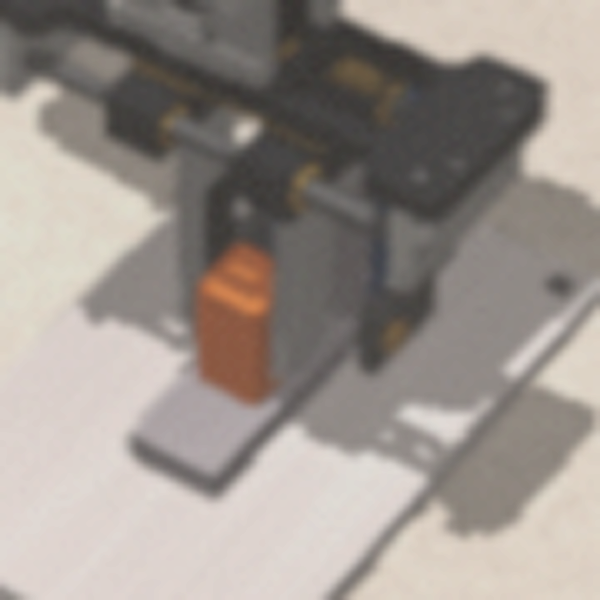

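carry_out(
  fingers=[0,0,0,0,0,0,0,0,0,0],
  slide=[
    [0.0005,0,0],
    [0.001,0,0],
    [0.0015,0,0],
    [0.0015,0,0],
    [0.0015,0,0],
    [0.0015,0,0],
    [0.0015,0,0],
    [0.0015,0,0],
    [0.0015,0,0],
    [0.0015,0,0],
  ],
  twist=[
    [0,0,0],
    [0,0,0],
    [0,0,0],
    [0,0,0],
    [0,0,0],
    [0,0,0],
    [0,0,0],
    [0,0,0],
    [0,0,0],
    [0,0,0],
  ],
)

```text
time_s: 12.28
tcp_pos: [564.7, 48.8, 38.6]
tcp_rot: [0.004, 0.691, 0.723, 0.001]
ft_force: [-1.0, -22.5, 14.8]
opening: 0.276
grasp_force: 30.0
```

The tool did not move while the force rose to 22 N, so the post is hard against its stop. Handing in.

```bash
python3 -c "
from bench import *
print(workorder.finish_job()); print(sensors.observe()['ft_force'])"
```

```text
the job is handed in; nothing more can be done
None
the job is handed in; nothing more can be done
```

The job is handed in with the square still gripped and pressing the post against its stop (about 22 N in, 15 N down, nothing moving at the last reading); no verdict came back, and the jar, dish and white box were never touched.

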